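# Stow the spare feed wheel under the kit box flap

### The arm

A 7-joint arm with a two-finger parallel gripper is mounted at the origin on a cart in front of the work surface, level with it; the furniture and walls round the work are solid. World frame = base frame: x ahead of the robot, y to its left, z up, the work surface at z = 0. Lengths are in mm, angles in rad, forces in N, time in s.
With the tool pointing down it reaches from about 350 to 900 mm from the base axis. Payload 7.2 kg.
Tool frame: the origin (TCP) lies at the very end of the fingers, on their centre line; the grasp point (between the pads) lies 19 mm behind it; y points along the fingers, z is the direction in which the jaws open and shut, and the axes are right-handed (so a half turn about y gives the same grasp; the last joint's range is limited). The gripper opens to 88 mm and grips with 3 to 60 N. Pads are 20 mm wide; open, the fingers measure 115 mm over their backs; the gripper's body (75 mm by 178 mm) begins 61 mm behind the grasp point.
Start: joints at [-1.217, 0.411, -0.013, 1.596, 0.006, 1.134, -0.082], TCP at [255.887, 570.22, 222.653] pointing down, gripper open.
Joint ranges: [-2.95, 2.95], [-0.29, 1.99], [-1.47, 1.44], [0.14, 2.54], [-1.03, 4.17], [0.13, 1.85], [-2.86, 2.86]. Speed limits (rad/s): [2.39, 2.39, 3.01, 3.01, 3.14, 3.14, 3.14].

### API

Orientations are given as a unit quaternion [x, y, z, w].
In Python, from cell import robot gives the robot as it stands. The module is installed in compiled form; this text tells all that it offers.
- The arm moves only by the tool drive_tool, never from a script. Its argument "moves" is a list of rows, each a list of 7 numbers: the turn, a rotation vector about the tool's x, y, z in degrees, then the shift along the tool's x, y, z in cm, then the closure, from 0 (fully open) to 1 (shut). A call has exactly 5 rows; each row is the pose to reach, as a shift and turn from the pose measured when the call began, along the tool's axes at that moment; what a row does not reach only later rows make up. A row lasts 1/8 s, in which the tool goes at most 62.5 mm and 10.7 degrees, less where a joint would pass 70% of its speed; a pose out of reach is approached as far as the arm can. A call with a gripper value outside its range is refused whole. The fingers move at their own pace and stop on an object; "squeeze" is the grip in N (left out, the last holds). Time passes only in rows, so rows that repeat a pose let the fingers close, or fill a call up. It gives the time, the measured TCP pose, the force and the opening at its end, in the units of the state.
- robot.observe(): the state, without advancing time (a new reading comes with each control period).
- robot.grab_frame(name): name is "scene" or "top"; returns (picture, depth): 480x640x3 uint8, red, green, blue; 480x640 float32, mm along the optical axis (not along the pixel's ray), 0 where there is no reading.
- robot.camera_params(name): a dict with "fx", "fy", "cx", "cy" (pixels), "rvec" (rotation vector, rad) and "tvec" (3), from world to camera coordinates, as OpenCV has them. Camera axes: x right, y down, z forward; pixel columns grow to the right and rows downward; lengths in mm; the calibration is good to about 2 mm. A picture is of the moment at which its call begins. camera_params takes no time and is no camera call.
- robot.close_job(): hands the job in, once; it reports no verdict.
The state is a dict: "clock": time; "joints": joint angles; "joint_vel": joint speeds; "joint_torque": joint torques, N m; "position": TCP position; "orientation": TCP orientation; "contact_force": force on the tool from outside, world axes, zero at the start; "ft_torque": the same for the moment, N m; "opening": finger opening in mm.
Only numpy, scipy, OpenCV 4.12 (cv2) and the standard library are available. Lean on these libraries where they do the work, as an engineer would, in place of code of your own. Each camera call takes 0.05 s, during which the arm holds its last target.

### The job

The spare feed wheel (the small black round wheel) belongs in the lower tier of the blue kit box. Lift the aluminium divider flap by its black bar handle and swing it all the way back so that it stays open, then lower the wheel into the well beneath it, flat on the well's floor and without dropping it. Leave the wheel there with the flap standing open.

Things in the scene. Friction and masses are not known exactly. Their poses are not given: they have to be found in the camera images.
- kit_box: Blue open-topped two-tier kit box, fixed. Origin: table height, under the centre of the well; x to the hinge side (away from the robot), y left, z up. Well (lower tier): 130 x 130 mm inside, x and y -65 to 65 mm, floor 4 mm above the origin; walls 4 mm thick, 52 mm high. On its -y side an upper tray (y -141 to -69 mm, floor 28 mm up) holds a pin box and a wood block.
- flap (a joint): Angle of the aluminium flap over the well (126 x 124 x 4 mm, 0.1 kg): 0 level, grows as its front edge (box -x) rises, pi/2 upright, 1.9 stop, leaning back away from the robot. Starts at 0 to 0.2. A friction hinge holds it at any angle; about 2 N at the handle moves it. Hinge line: along the box's y at x = 64 mm, z = 42 mm in the box frame.
- flap_handle (a point): Centre of the flap's black round bar handle: 10 mm thick, 90 mm long along the box's y, a 10 mm post at each end, 31 mm free between bar and flap. 108 mm before the hinge line and 38 mm above it: with the flap level at x -44, y 0, z 80 mm in the box frame. Axes are the flap's: y along the bar, z out of its upper face, so the bar ends on the far side. The bar can turn in a light grip.
- feed_wheel: Spare feed wheel: black round wheel, 45 mm diameter, 24 mm high, 0.07 kg, lying flat on the table to the right of the kit box. Origin at the centre of its underside, z up along its axle. Grasp it across its diameter.
Not all that is in view belongs to the job. Of the things like the feed_wheel, leave any that is purple or yellow; of the rest the smaller one is meant.

How it is judged:
By the outcome, as a careful person would: the job done as asked, in the order asked, and still so for the second after the job is handed in, with the robot touching nothing.
It also fails if it takes over 67 s, if anything falls off the work surface, if the arm or the gripper's body presses on something with over 40 N, if the wrist force passes 120 N, or if a joint passes its speed limit or range.

## Working session

There is one attempt and no reset: what is moved stays moved. The work goes in short steps, Python scripts to look and compute and a tool call to move; the robot and the scene stay as the last step left them, time stands still between calls to the robot, and variables do not carry over. Pictures are saved under pics/ and viewed, and the job is handed in when it is done.

Besides the shell and the picture viewer there is one more tool, called after "Call:" as name(argument=value, ...) on one line, values as JSON. drive_tool: Moves the arm, as the interface text tells. Its arguments: {"type":"object","properties":{"moves":{"type":"array"},"squeeze":{"type":"number"}},"required":["moves"]}

```bash
mkdir -p pics; cat > h.py <<'E'
import numpy as np,cv2
from scipy.spatial.transform import Rotation as R
from cell import robot
def grab(n,tag):
    p,d=robot.grab_frame(n); cv2.imwrite(f'pics/{tag}.png',p[:,:,::-1]); np.save(f'pics/{tag}.npy',d); return p,d
def cam(n):
    c=robot.camera_params(n); M=cv2.Rodrigues(np.array(c['rvec'],float))[0]; return c,M,np.array(c['tvec'],float).ravel()
def w(n,u,v,d):
    c,M,t=cam(n); return M.T@(np.array([(u-c['cx'])/c['fx']*d,(v-c['cy'])/c['fy']*d,d])-t)
def wz(n,u,v,z):
    c,M,t=cam(n); r=M.T@np.array([(u-c['cx'])/c['fx'],(v-c['cy'])/c['fy'],1]); o=-M.T@t; return o+r*(z-o[2])/r[2]
def px(n,P):
    c,M,t=cam(n); q=M@np.array(P,float)+t; return q[0]/q[2]*c['fx']+c['cx'],q[1]/q[2]*c['fy']+c['cy']
def crop(tag,u0,v0,u1,v1,s,out):
    i=cv2.imread(f'pics/{tag}.png')[v0:v1,u0:u1]; cv2.imwrite(f'pics/{out}.png',cv2.resize(i,None,fx=s,fy=s,interpolation=cv2.INTER_CUBIC))
E
python3 - <<'E'
from h import *
np.set_printoptions(precision=3,suppress=True)
s=robot.observe();print(s); print(R.from_quat(s['orientation']).as_matrix())
for n in('scene','top'):
    grab(n,n+'0'); print(robot.camera_params(n)); c,M,t=cam(n); print(-M.T@t)
E
```

```text
{'clock': 0.0, 'joints': array([-1.217,  0.412, -0.013,  1.597,  0.006,  1.134, -0.082]), 'joint_vel': array([-0.001, -0.   , -0.   ,  0.002,  0.003, -0.   ,  0.   ]), 'joint_torque': array([  0.001, -58.797,   0.642, -29.108,  -0.054,   0.018,   0.   ]), 'position': array([255.705, 569.754, 221.825]), 'orientation': array([ 0.692, -0.148,  0.148, -0.691]), 'contact_force': array([ 0.215, -1.138,  0.414]), 'ft_torque': array([ 0.009, -0.005, -0.045]), 'opening': 88.053044287864}
[[ 0.912 -0.001  0.409]
 [-0.409 -0.001  0.912]
 [ 0.    -1.    -0.002]]
{'fx': 442.5461228078176, 'fy': 442.5461228078176, 'cx': 325.60203342052034, 'cy': 234.64566793047794, 'rvec': array([ 2.194, -0.973,  0.426]), 'tvec': array([-464.525,  328.123,  636.18 ])}
[ 139.379 -480.878  691.016]
{'fx': 450.9660191568258, 'fy': 450.9660191568258, 'cx': 314.62032127017847, 'cy': 228.13392297041372, 'rvec': array([ 2.185, -2.206,  0.069]), 'tvec': array([-81.325, 591.63 , 910.034])}
[537.969 -81.44  942.74 ]
```

View pics/scene0.png

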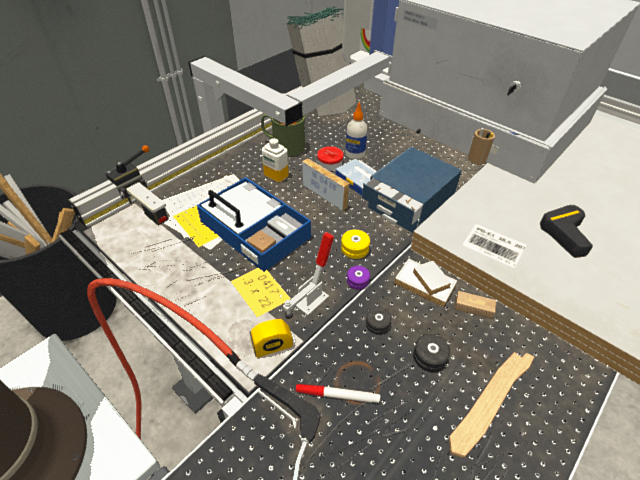

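View pics/top0.png

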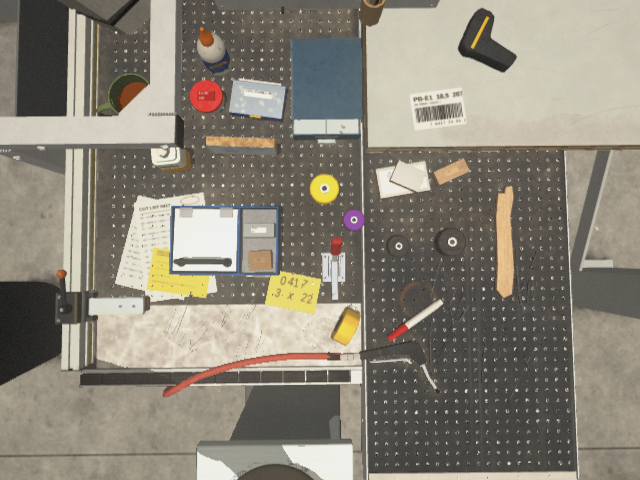

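Candidates for the wheel (top view pixels): yellow (324,188), purple (354,220), small black (398,246), large black (452,241). By the description it's the small black one at (398,246). I'll measure it and the box.

```bash
python3 - <<'E'
from h import *
crop('top0',360,200,500,290,5.5,'c1'); crop('top0',155,190,295,290,5.5,'c2'); crop('scene0',180,160,400,350,3.6,'c3')
np.set_printoptions(precision=1,suppress=True)
d=np.load('pics/top0.npy')
for n,(u,v) in dict(small=(398,242),big=(452,236),purple=(354,216),frame1=(100,130),frame2=(165,60),frameend=(178,140),slab=(450,60),bluebook=(325,80),block=(240,143),clampred=(336,245),bottle=(207,36),robot=(280,470)).items(): print(n,d[v,u],w('top',u,v,d[v,u]))
print([px('top',p) for p in [(0,0,0),(256,570,0)]])
E
```

```text
small 918.52716 [ 560.4 -256.6   25. ]
big 912.5853 [ 571.3 -364.8   32.3]
purple 924.9501 [ 614.7 -168.1   21.2]
frame1 741.87085 [744.9 265.6 209.4]
frame2 747.27594 [861.1 159.3 211.2]
frameend 747.0635 [728.5 138.9 204. ]
slab 905.0614 [ 923.7 -361.8   59.9]
bluebook 869.3765 [ 872.4 -109.5   91.2]
block 883.75977 [756.3  57.8  69.1]
clampred 806.7385 [ 553.5 -124.3  135.8]
bottle 833.31647 [941.9 109.  130. ]
robot 907.3739 [104.5 -12.7   8.7]
[(np.float64(274.32004331013013), np.float64(521.3153346612014)), (np.float64(-5.462620776344465), np.float64(395.3186468843933))]
```

View pics/c1.png

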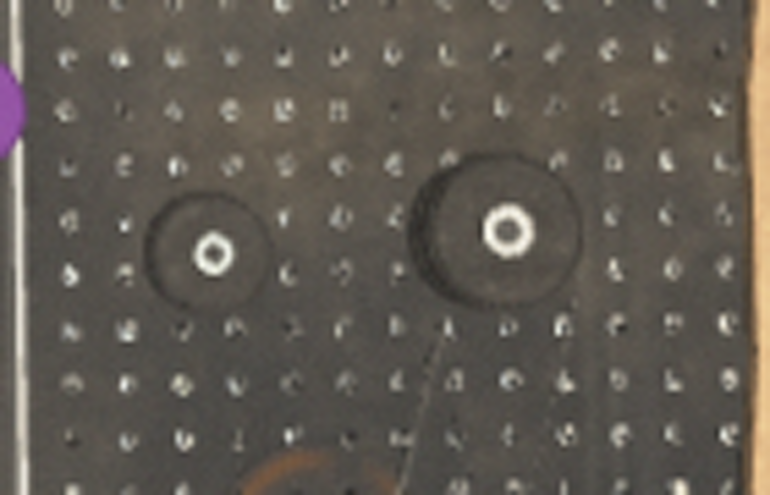

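View pics/c2.png

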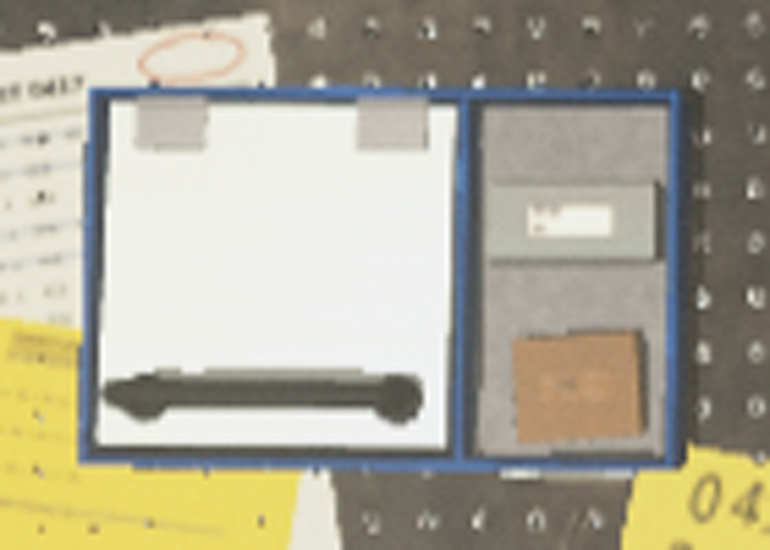

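View pics/c3.png

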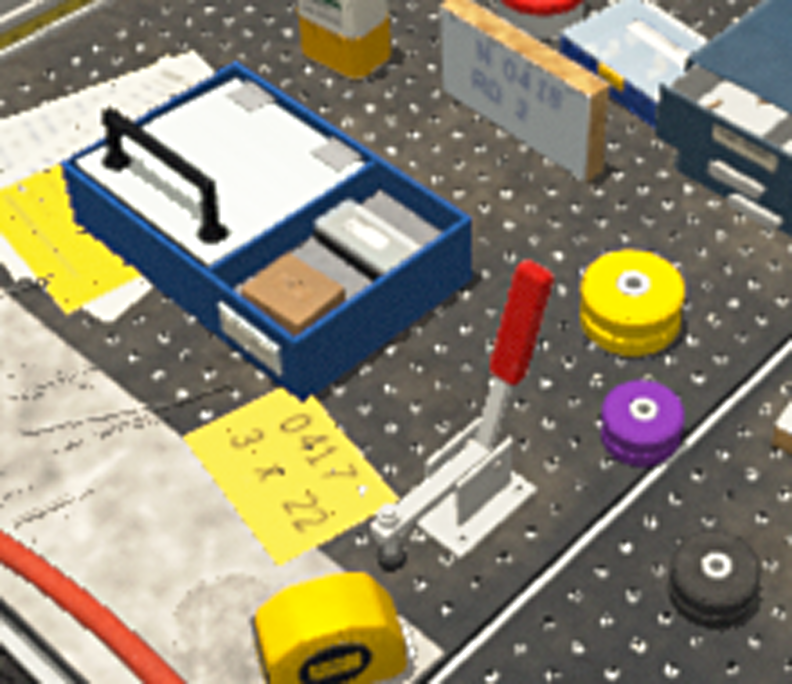

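The small black wheel at (398.5,246) is about 45 mm and the other black one is larger, so the choice holds. The box's outer rim corners are (171.4,206.4), (278.6,206.4), (279.5,274.5) and (169.5,274.2), and the bar runs from about (175,261) to (231,261). I'll compute the poses next.

```bash
python3 - <<'E'
from h import *
np.set_printoptions(precision=1,suppress=True)
d=np.load('pics/top0.npy')
C=[(171.4,206.8),(278.6,206.8),(279.3,274.3),(169.7,274.2)]
P=np.array([wz('top',u,v,52) for u,v in C]); print(P)
# model outer box corners in box frame: x +-69, y 69..-145
Q=np.array([(69,69),(69,-145),(-69,-145),(-69,69)],float)
A,B=Q-Q.mean(0),P[:,:2]-P[:,:2].mean(0)
th=np.arctan2((A[:,0]*B[:,1]-A[:,1]*B[:,0]).sum(),(A*B).sum()); r=np.array([[np.cos(th),-np.sin(th)],[np.sin(th),np.cos(th)]])
o=P[:,:2].mean(0)-r@Q.mean(0); print('th deg',np.degrees(th),'o',o); print((r@Q.T).T+o-P[:,:2])
# wheel
print('wheel top',wz('top',398.5,246.1,24)); 
p=cv2.imread('pics/top0.png')
# bar depth
for n,dd in(('top',d),('scene',np.load('pics/scene0.npy'))):
    pts=[]
    c,M,t=cam(n)
    v,u=np.mgrid[0:480,0:640]; X=np.stack([(u-c['cx'])/c['fx']*dd,(v-c['cy'])/c['fy']*dd,dd],-1)-t; X=X@M
    np.save(f'pics/{n}X.npy',X)
    loc=(X[...,:2]-o)@r; m=(dd>0)&(abs(loc[...,0])<85)&(loc[...,1]<70)&(loc[...,1]>-70)
    mm=m&(X[...,2]>70)&(X[...,2]<130)
    q=np.c_[loc[mm],X[mm][:,2]]; print(n,len(q),q.min(0),np.median(q,0),q.max(0))
    f=m&(abs(loc[...,0])<55)&(abs(loc[...,1])<50)&(X[...,2]<66)&(X[...,2]>30)&(loc[...,0]>-20)
    q=np.c_[loc[f],X[f][:,2]]; k=np.linalg.lstsq(np.c_[q[:,0],np.ones(len(q))],q[:,2],rcond=None)[0]; print('flap z = a x + b',k,'angle',-np.arctan(k[0]))
    wm=(dd>0)&(np.hypot(X[...,0]-556,X[...,1]+257)<50)&(X[...,2]>15)&(X[...,2]<40)
    q=X[wm]; print('wheel',q.min(0),q.max(0),np.median(q,0))
Xs=np.load('pics/sceneX.npy'); Xt=np.load('pics/topX.npy')
for X in(Xs,Xt):
    for nm,(a,b,c2,e) in dict(corridor=(480,680,-250,60),).items():
        m=(X[...,0]>a)&(X[...,0]<b)&(X[...,1]>c2)&(X[...,1]<e)&(X[...,2]>95); print(X[m].min(0),X[m].max(0),m.sum())
E
```

```text
[[633.8 196.3  52. ]
 [631.9 -15.9  52. ]
 [498.6 -16.5  52. ]
 [500.9 198.6  52. ]]
th deg -0.5128318804533493 o [566.7 128.6]
[[ 2.4  0.7]
 [ 2.5 -1.1]
 [-2.2  0.8]
 [-2.7 -0.3]]
wheel top [ 552.1 -257.6   24. ]
top 293 [-46.  -46.9  71.5] [-41.8   4.6  89.6] [-36.1  52.5  93.6]
flap z = a x + b [-0.1 47.2] angle 0.05193875009955346
wheel [ 529.9 -280.    15. ] [ 572.8 -234.6   28.4] [ 552.2 -256.4   23.5]
scene 227 [-47.8 -48.4  70. ] [-44.   -4.2  89.5] [-38.2  50.5  94.4]
flap z = a x + b [-0.1 48.1] angle 0.051624617026079726
wheel [ 529.  -279.7   15.4] [ 572.7 -234.5   28. ] [ 548.5 -258.5   24.4]
[ 538.6 -135.9   95.1] [ 566.5 -115.8  140.8] 288
[ 538.  -134.9   95.8] [566.2 -81.4 942.7] 1346
```

```bash
cat >> h.py <<'E'
def rot(yaw,tilt=0):
    # tool z (jaw) at yaw deg in world xy, tool y down; tilt>0: fingers point forward along tool z dir
    a=np.radians(yaw); zt=np.array([np.cos(a),np.sin(a),0]); yt=np.array([0,0,-1.]); xt=np.cross(yt,zt)
    return R.from_matrix(np.c_[xt,yt,zt])*R.from_rotvec([np.radians(tilt),0,0])
def plan(*tg):
    s=robot.observe(); p=np.array(s['position']); q=R.from_quat(s['orientation'])
    print('t %.2f'%s['clock'],'p',np.round(p,1),'F',np.round(s['contact_force'],1),'open %.1f'%s['opening'],'j',np.round(s['joints'],2))
    for P,Rt in tg:
        rv=np.degrees((q.inv()*Rt).as_rotvec()); sh=q.inv().apply(np.array(P)-p)/10
        print('turn',np.round(rv,1),'shift cm',np.round(sh,2))
E
python3 - <<'E'
from h import *
np.set_printoptions(precision=1,suppress=True)
for n in('scene','top'):
    X=np.load(f'pics/{n}X.npy')
    for a in range(200,850,50):
        row=[]
        for b in range(-400,600,50):
            m=(X[...,0]>a)&(X[...,0]<a+50)&(X[...,1]>b)&(X[...,1]<b+50)&(X[...,2]<600)
            row.append('%4.0f'%np.percentile(X[m][:,2],98) if m.sum()>3 else '  --')
        print(a,*row)
print(rot(90,30).apply([0,1,0]))
plan(([524,115,200],rot(0)))
E
```

```text
200   --    3    3    3    3   --   --   --   --   --   -- -873  -13 -252 -873 -873 -873 -873 -871 -873
250    5   13    3    3    2    1    1    1    1    1   17   16    7    1    0    1 -869 -873 -873 -873
300    3   19   21   21   20   18   17   16   17   17   16    4    3    3    3   64   63 -871 -871 -871
350    4    4   19   16   61   62    4    4    4    5    4    4    5    3    3   64   63 -872 -871 -872
400    5   18   16    3   57   61    4    4    5    5    4    4   53   58   60  101   84 -876 -872 -875
450    4    4    3    3    3   46    4   50   53   53   52   51    6   57   63  110   64   --   --   --
500   33   32   26   26    3  121    2   53   50   91   92   92   52    4    4  115   64   --   --   --
550   34   33   26   26   26  139    3   53   47   53   50   53   --    4    3   64   64   --   --   --
600    4    3    3    3   27   33   33   53   53   53   53   54   --    4    3   64   65   --   --   --
650   24   36   37   35    3   35   34    3    3    3    3    3    3    3    3   64   64   --   --   --
700   57   57   57   57   47    3    4   72   73   72  212  
[... 1065 characters left out ...]
 64   --   --   --
600    3    3    2    3   26   33   30   52   52   53   53   53    4    4    3   64   64   --   --   --
650   24   35   37   34    3   35   34    3    2    3    3    4    3    4    3   64   64   --   --   --
700   55   53   54   56    4    3    3   69   72   68  212  212  212  212  212  212  212  172   --   --
750   60   60   59   59   92   93   93   90   74   74  212  213  212  212  212  212  212   --   --   --
800   60   60   60   59   95   95   95   94   28   27  212  212  192   96   95   65  170   --   --   --
[ 0.   0.5 -0.9]
t 0.10 p [255.7 569.8 221.9] F [0.4 0.1 0.7] open 87.7 j [-1.2  0.4 -0.   1.6  0.   1.1 -0.1]
turn [ 0.1 65.8  0.1] shift cm [ 43.1   2.2 -30.5]
```

Call:
drive_tool(moves=[[0,7,0,4.5,0.2,-3.1,0],[0,14,0,9,0.4,-6.2,0],[0,21,0,13.5,0.6,-9.3,0],[0,28,0,18,0.8,-12.4,0],[0,35,0,22.5,1,-15.5,0.2]], squeeze=15)

```text
clock: 0.72
position: [398.1, 334.5, 211.9]
orientation: [0.615, -0.35, 0.35, -0.614]
contact_force: [1.1, -0.3, 0.6]
opening: 81.2
```

```bash
python3 - <<'E'
from h import *
plan(([524,112,170],rot(0)))
E
```

```text
t 0.72 p [398.1 334.5 211.9] F [ 1.1 -0.3  0.6] open 81.2 j [-0.95  0.24  0.19  1.87 -0.05  1.03 -0.2 ]
turn [ 0.1 30.6  0.1] shift cm [25.56  4.22 -0.49]
```

Call:
drive_tool(moves=[[0,7,0,5.2,0.5,-0.1,0.5],[0,14,0,10.4,1,-0.2,0.5],[0,21,0,15.6,2,-0.3,0.5],[0,28,0,20.8,3,-0.4,0.5],[0,30.6,0,25.6,4.2,-0.5,0.5]])

```text
clock: 1.35
position: [524.8, 109.9, 169.9]
orientation: [0.5, -0.5, 0.501, -0.499]
contact_force: [0.1, 0.4, 0.4]
opening: 43.8
```

```bash
python3 - <<'E'
from h import *
grab('top','top1');grab('scene','scene1'); crop('scene1',150,120,350,290,3.8,'c4')
plan(([524,112,170],rot(0)),([524,112,68],rot(0)))
E
```

```text
t 1.45 p [525.3 105.7 169.1] F [-0.5 -0.1  0.8] open 43.7 j [-0.62  0.33  0.41  1.9  -0.15  0.95 -0.15]
turn [ 0.1 -0.5  0.3] shift cm [-0.63 -0.09 -0.14]
turn [ 0.1 -0.5  0.3] shift cm [-0.68 10.11 -0.13]
```

View pics/c4.png

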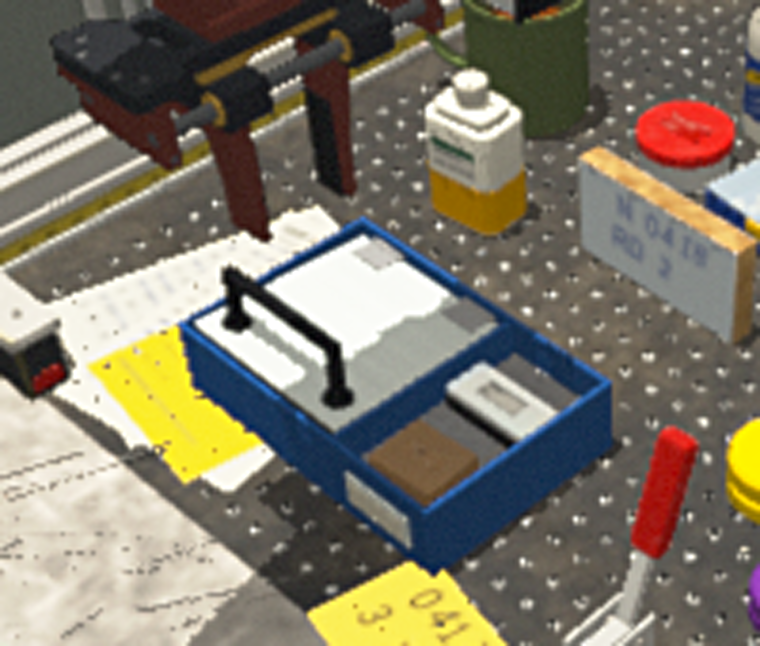

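The fingers hover over the bar with nothing in contact. Next I go down to z = 68, with the grasp point at about 87, and close lightly.

Call:
drive_tool(moves=[[0,0,0,-0.6,2.5,-0.1,0.5],[0,0,0,-0.6,5,-0.1,0.5],[0,0,0,-0.6,7.5,-0.1,0.5],[0,0,0,-0.6,10,-0.1,0.5],[0,0,0,-0.6,10.1,-0.1,0.6]])

```text
clock: 2.08
position: [522.5, 111.6, 66.6]
orientation: [0.501, -0.502, 0.502, -0.495]
contact_force: [0.9, -0.6, 0.2]
opening: 37.4
```

Call:
drive_tool(moves=[[0,0,0,0,0,0,0.8],[0,0,0,0,0,0,1],[0,0,0,0,0,0,1],[0,0,0,0,0,0,1],[0,0,0,0,0,0,1]], squeeze=10)

```text
clock: 2.7
position: [525.2, 111.9, 67.8]
orientation: [0.499, -0.501, 0.503, -0.497]
contact_force: [6.0, -0.6, -1.9]
opening: 9.7
```

```bash
python3 - <<'E'
from h import *
grab('scene','scene2'); crop('scene2',150,120,350,290,3.8,'c5')
plan()
E
```

```text
t 2.75 p [525.2 111.9  67.8] F [ 5.1  0.3 -3.6] open 9.8 j [-0.58  0.47  0.36  1.98 -0.23  0.73 -0.09]
```

View pics/c5.png

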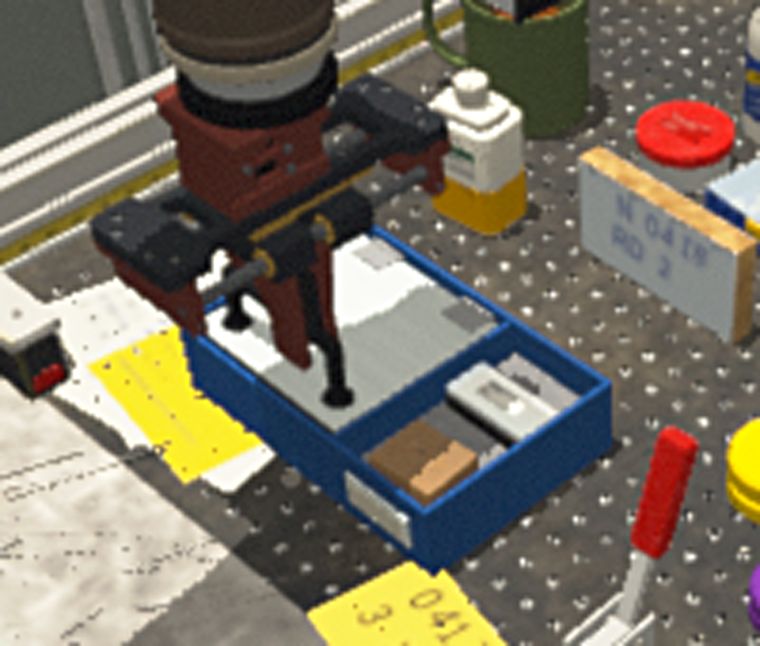

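```bash
python3 - <<'E'
from h import *
x0,z0=525.2,86.8
for a in(.5,.62,.74,.86,.98,1.1,1.2,1.3,1.4,1.47): print(a,'ty %.2f tz %.2f'%(-(42+114.5*np.sin(a)-z0)/10,(630.6-114.5*np.cos(a)-x0)/10))
E
```

```text
0.5 ty -1.01 tz 0.49
0.62 ty -2.17 tz 1.22
0.74 ty -3.24 tz 2.08
0.86 ty -4.20 tz 3.07
0.98 ty -5.03 tz 4.16
1.1 ty -5.72 tz 5.35
1.2 ty -6.19 tz 6.39
1.3 ty -6.55 tz 7.48
1.4 ty -6.80 tz 8.59
1.47 ty -6.91 tz 9.39
```

Call:
drive_tool(moves=[[0,0,0,0,-1.0,0.5,1],[0,0,0,0,-2.2,1.2,1],[0,0,0,0,-3.2,2.1,1],[0,0,0,0,-4.2,3.1,1],[0,0,0,0,-5.0,4.2,1]])

```text
clock: 3.38
position: [565.2, 111.3, 119.0]
orientation: [0.5, -0.502, 0.502, -0.496]
contact_force: [-8.0, -2.2, 7.5]
opening: 9.7
```

```bash
python3 - <<'E'
from h import *
P=lambda a:([630.6-114.5*np.cos(a),112,42-19+114.5*np.sin(a)],rot(0))
plan(*[P(a) for a in(1.1,1.2,1.3,1.4,1.47)])
E
```

```text
t 3.38 p [565.2 111.3 119. ] F [-8.  -2.2  7.5] open 9.7 j [-0.57  0.46  0.38  1.84 -0.21  0.89 -0.09]
turn [ 0.3 -0.4  0.3] shift cm [-0.08 -0.61  1.34]
turn [ 0.3 -0.4  0.3] shift cm [-0.08 -1.09  2.39]
turn [ 0.3 -0.4  0.3] shift cm [-0.09 -1.45  3.47]
turn [ 0.3 -0.4  0.3] shift cm [-0.1  -1.71  4.59]
turn [ 0.3 -0.4  0.3] shift cm [-0.1  -1.82  5.38]
```

Call:
drive_tool(moves=[[0,0,0,0,-0.6,1.3,1],[0,0,0,0,-1.1,2.4,1],[0,0,0,0,-1.5,3.5,1],[0,0,0,0,-1.7,4.6,1],[0,0,0,0,-1.8,5.4,1]])

```text
clock: 4.0
position: [620.6, 110.4, 137.6]
orientation: [0.5, -0.502, 0.503, -0.496]
contact_force: [-2.3, -2.2, 4.4]
opening: 9.8
```

```bash
python3 - <<'E'
from h import *
grab('scene','scene3'); crop('scene3',150,70,350,240,3.8,'c6')
plan()
E
```

```text
t 4.05 p [621.4 110.3 137.6] F [ 0.2 -2.6  6. ] open 9.4 j [-0.53  0.52  0.39  1.69 -0.22  0.98 -0.07]
```

View pics/c6.png

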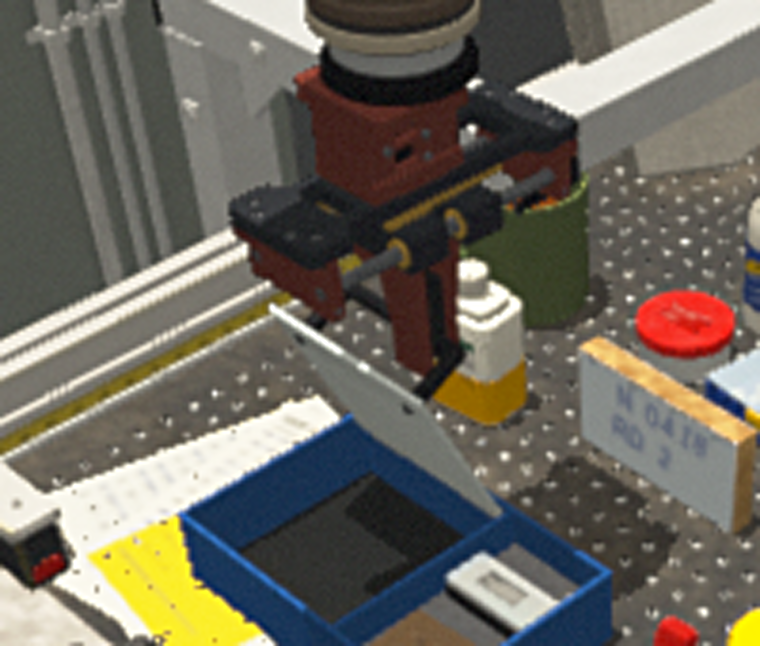

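Call:
drive_tool(moves=[[0,0,0,0,0,0,0.78],[0,0,0,0,0,0,0.78],[0,0,0,0,-2.5,0,0.78],[0,0,0,0,-5.0,0,0.78],[0,0,0,0,-6.5,0,0.78]])

```text
clock: 4.68
position: [621.8, 111.1, 203.7]
orientation: [0.499, -0.501, 0.503, -0.496]
contact_force: [-0.0, 0.2, -0.0]
opening: 19.2
```

```bash
python3 - <<'E'
from h import *
plan(([530,92,202],rot(0,20)),([530,92,125],rot(0,20)))
E
```

```text
t 4.67 p [621.8 111.1 203.7] F [-0.   0.2 -0. ] open 19.2 j [-0.55  0.46  0.41  1.62 -0.19  1.11 -0.09]
turn [20.1 -0.4  0.4] shift cm [ 1.98  0.19 -9.17]
turn [20.1 -0.4  0.4] shift cm [ 1.95  7.89 -9.16]
```

Call:
drive_tool(moves=[[5,0,0,0.7,0,-4.5,1],[10,0,0,1.4,0,-9.2,1],[15,0,0,2,1.5,-9.2,1],[20,0,0,2,5,-9.2,1],[20,0,0,2,7.9,-9.2,1]])

```text
clock: 5.3
position: [527.4, 92.0, 123.8]
orientation: [0.406, -0.406, 0.582, -0.576]
contact_force: [-0.4, -0.3, 0.0]
opening: 0.5
```

```bash
python3 - <<'E'
from h import *
grab('scene','scene4'); crop('scene4',150,70,350,240,3.8,'c7')
plan(([530,92,125],rot(0,20)),([645,92,125],rot(0,20)))
E
```

```text
t 5.35 p [526.2  91.5 120.7] F [-1.6 -0.6 -1.9] open 0.4 j [-0.73  0.24  0.44  2.23  0.03  0.37 -0.35]
turn [ 0.3 -0.2  0.5] shift cm [-0.05 -0.28  0.5 ]
turn [ 0.3 -0.2  0.5] shift cm [-0.12  3.59 11.33]
```

View pics/c7.png

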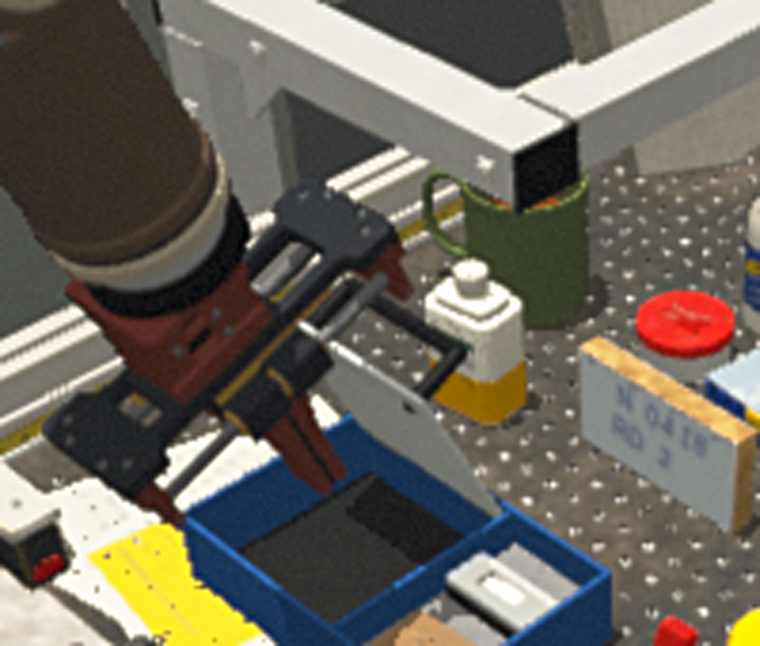

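Call:
drive_tool(moves=[[0,0,0,0,0.8,2.3,1],[0,0,0,0,1.5,4.2,1],[0,0,0,0,2.0,5.6,1],[0,0,0,0,2.5,7.0,1],[0,0,0,0,3.1,8.4,1]])

```text
clock: 5.98
position: [616.3, 91.0, 119.9]
orientation: [0.408, -0.407, 0.581, -0.575]
contact_force: [-1.6, 0.9, 1.3]
opening: 0.3
```

```bash
python3 - <<'E'
from h import *
grab('scene','scene5'); crop('scene5',150,70,350,240,3.8,'c8')
plan(([645,92,122],rot(0,20)),([652,92,122],rot(0,20)))
E
```

```text
t 6.03 p [618.3  91.  120.1] F [ 1.4  0.6 -0.4] open 0.8 j [-0.57  0.37  0.35  2.03 -0.08  0.43 -0.2 ]
turn [ 0.2 -0.2  0.5] shift cm [-0.11  0.73  2.58]
turn [ 0.2 -0.2  0.5] shift cm [-0.12  0.96  3.24]
```

View pics/c8.png

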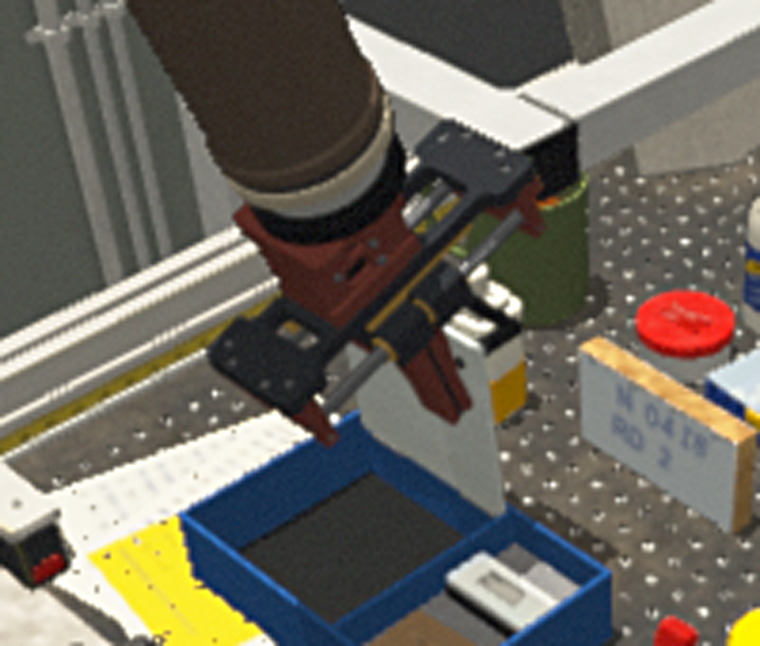

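Call:
drive_tool(moves=[[0,0,0,0,0.2,0.6,1],[0,0,0,0,0.4,1.2,1],[0,0,0,0,0.6,1.7,1],[0,0,0,0,0.7,2.1,1],[0,0,0,0,0.8,2.4,1]])

```text
clock: 6.65
position: [643.8, 90.9, 120.8]
orientation: [0.407, -0.406, 0.581, -0.575]
contact_force: [-1.4, -0.9, -0.6]
opening: 0.2
```

Call:
drive_tool(moves=[[0,0,0,0,0.1,0.2,1],[0,0,0,0,0.1,0.3,1],[0,0,0,0,0.2,0.4,1],[0,0,0,0,0.2,0.4,1],[0,0,0,0,0.2,0.4,1]])

```text
clock: 7.28
position: [648.4, 90.9, 120.4]
orientation: [0.407, -0.406, 0.581, -0.575]
contact_force: [-0.6, 0.2, 0.6]
opening: 0.6
```

```bash
python3 - <<'E'
from h import *
p,d=grab('top','top6');grab('scene','scene6'); crop('scene6',150,70,350,240,3.8,'c9')
plan(([652,92,122],rot(0,20)))
E
```

```text
t 7.38 p [648.4  90.9 120.4] F [-0.  -0.5  0.5] open 0.4 j [-0.53  0.42  0.34  1.96 -0.1   0.45 -0.17]
turn [ 0.2 -0.2  0.4] shift cm [-0.11 -0.03  0.39]
```

View pics/c9.png

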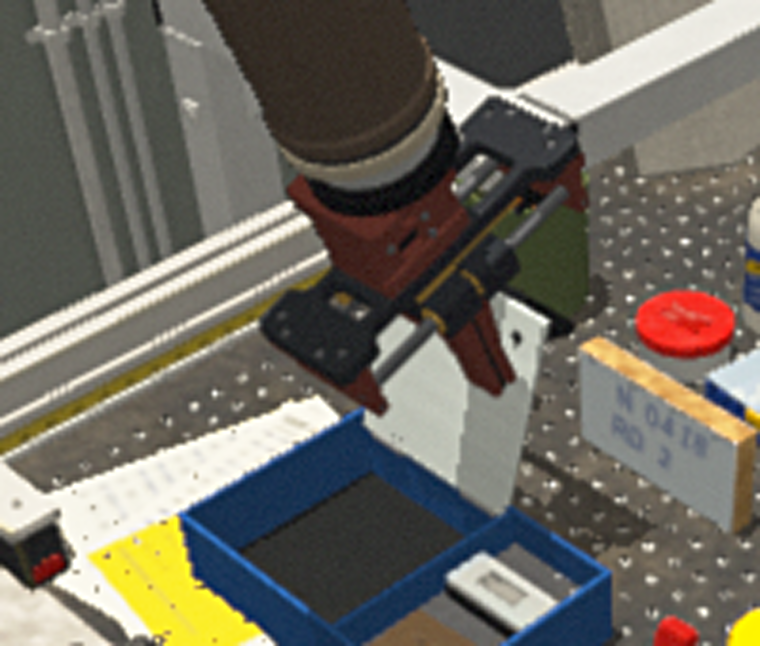

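```bash
cat >> h.py <<'E'
def cloud(n,d):
    c,M,t=cam(n); v,u=np.mgrid[0:480,0:640]; X=np.stack([(u-c['cx'])/c['fx']*d,(v-c['cy'])/c['fy']*d,d],-1)-t
    return X@M
def flap(n,d,p):
    X=cloud(n,d); m=(d>0)&(X[...,0]>600)&(X[...,0]<720)&(X[...,1]>60)&(X[...,1]<196)&(X[...,2]>62)&(X[...,2]<175)&(p.min(2)>120)
    q=X[m]; 
    for _ in range(6):
        k=np.polyfit(q[:,2],q[:,0],1); r=q[:,0]-np.polyval(k,q[:,2]); q=q[abs(r)<max(4,2*r.std())]
    print(n,'flap n',len(q),'angle',np.pi/2+np.arctan(k[0]),'x at z=42: %.1f'%np.polyval(k,42),'zmax',q[:,2].max(),'x@zmax',np.polyval(k,q[:,2].max()),'y',q[:,1].min(),q[:,1].max(),'res',abs(r).mean())
E
python3 - <<'E'
from h import *
for n in('top','scene'):
    flap(n,np.load(f'pics/{n}6.npy'),cv2.imread(f'pics/{n}6.png'))
E
```

```text
top flap n 681 angle 1.8928630913885174 x at z=42: 630.1 zmax 163.32489579688482 x@zmax 670.5580751248967 y 66.39217642239322 192.23803960335493 res 0.8545634243962212
scene flap n 1048 angle 1.8889884497490177 x at z=42: 628.8 zmax 162.656057576432 x@zmax 668.5093474214146 y 65.43386183238202 190.78272174751712 res 1.0950792060385652
```

The flap reads about 1.89 in both cameras. One more small push will confirm the stop.

Call:
drive_tool(moves=[[0,0,0,0,0.1,0.2,1],[0,0,0,0,0.1,0.3,1],[0,0,0,0,0.15,0.4,1],[0,0,0,0,0.2,0.5,1],[0,0,0,0,0.2,0.5,1]])

```text
clock: 8.0
position: [649.7, 90.9, 119.8]
orientation: [0.409, -0.408, 0.58, -0.574]
contact_force: [-24.1, -0.6, 21.1]
opening: 0.5
```

```bash
python3 - <<'E'
from h import *
for n in('top','scene'):
    p,d=grab(n,n+'7'); flap(n,d,p)
plan()
E
```

```text
top flap n 655 angle 1.9070111464975155 x at z=42: 629.3 zmax 163.1848199724565 x@zmax 671.6204762794741 y 66.53842507181098 192.10952839403717 res 0.8884417412385515
scene flap n 1059 angle 1.8982428308035846 x at z=42: 628.6 zmax 162.09580533305518 x@zmax 669.3846827610134 y 65.31222906201967 190.2751941148103 res 1.1265922592910127
t 8.10 p [649.7  90.9 119.8] F [-23.7  -0.2  21. ] open 0.3 j [-0.52  0.42  0.33  1.95 -0.1   0.47 -0.16]
```

The stop is felt: 24 N, with the angle at 1.90. Next I back off, then go to the wheel.

```bash
python3 - <<'E'
from h import *
plan(([600,91,125],rot(0,20)),([545,85,190],rot(0,10)),([545,50,210],rot(-10,0)))
E
```

```text
t 8.10 p [649.7  90.9 119.8] F [-23.7  -0.2  21. ] open 0.3 j [-0.52  0.42  0.33  1.95 -0.1   0.47 -0.16]
turn [ 0.6 -0.2  0.4] shift cm [ 0.02 -2.14 -4.52]
turn [-9.4 -0.3  0.4] shift cm [  0.69 -10.09  -7.55]
turn [-19.3   9.6  -1.3] shift cm [  4.21 -11.95  -6.87]
```

Call:
drive_tool(moves=[[0,0,0,0,-1.0,-2.4,1],[0,0,0,0,-2.1,-5.0,1],[-5,0,0,0.3,-6.0,-6.5,1],[-9,0,0,0.7,-10.1,-7.5,1],[-19,9.6,-1.3,4.2,-12,-6.9,0.6]])

```text
clock: 8.72
position: [543.3, 52.8, 212.8]
orientation: [0.454, -0.521, 0.542, -0.477]
contact_force: [1.5, -0.2, -0.2]
opening: 7.7
```

```bash
python3 - <<'E'
from h import *
plan(([552,-200,205],rot(-60,0)),([552,-257,150],rot(-90,0)))
E
```

```text
t 8.72 p [543.3  52.8 212.8] F [ 1.5 -0.2 -0.2] open 7.7 j [-0.54  0.27  0.42  1.86 -0.12  1.   -0.2 ]
turn [-2.2 52.4 -1.4] shift cm [24.95  0.84  4.17]
turn [-1.9 82.4 -2.1] shift cm [30.63  6.34  4.68]
```

Call:
drive_tool(moves=[[-0.5,10,-0.3,5,0.2,0.8,0.3],[-0.9,20,-0.6,10,0.4,1.7,0.2],[-1.3,30,-0.9,15,0.5,2.5,0.15],[-1.8,40,-1.2,20,0.7,3.3,0.15],[-2.2,50,-1.4,25,0.8,4.2,0.15]])

```text
clock: 9.35
position: [552.5, -202.0, 205.6]
orientation: [0.195, -0.679, 0.68, -0.196]
contact_force: [0.7, 0.6, 0.5]
opening: 56.7
```

```bash
python3 - <<'E'
from h import *
plan(([552,-257,110],rot(-90,0)))
E
```

```text
t 9.35 p [ 552.5 -202.   205.6] F [0.7 0.6 0.5] open 56.7 j [-0.23  0.42  0.67  1.74 -0.29  1.08 -0.47]
turn [-0.1 32.1 -0. ] shift cm [2.97 9.56 4.62]
```

Call:
drive_tool(moves=[[0,9,0,0.8,1,1.2,0.15],[0,18,0,1.6,2,2.4,0.15],[0,27,0,2.4,5,3.8,0.15],[0,32,0,3,8,4.6,0.15],[0,32,0,3,9.6,4.6,0.15]])

```text
clock: 9.98
position: [551.0, -257.5, 108.1]
orientation: [0.001, -0.707, 0.707, -0.0]
contact_force: [0.1, 0.0, 0.4]
opening: 74.5
```

```bash
python3 - <<'E'
from h import *
grab('scene','scene8'); grab('top','top8'); crop('scene8',280,220,480,390,3.8,'c10')
plan(([552,-257,110],rot(-90,0)),([552,-257,4],rot(-90,0)))
E
```

```text
t 10.07 p [ 551.1 -256.1  108.1] F [0.2 0.3 0.5] open 74.3 j [-0.16  0.6   0.74  1.79 -0.48  0.95 -0.78]
turn [0.  0.2 0.1] shift cm [-0.09 -0.19  0.09]
turn [0.  0.2 0.1] shift cm [-0.11 10.41  0.09]
```

View pics/c10.png

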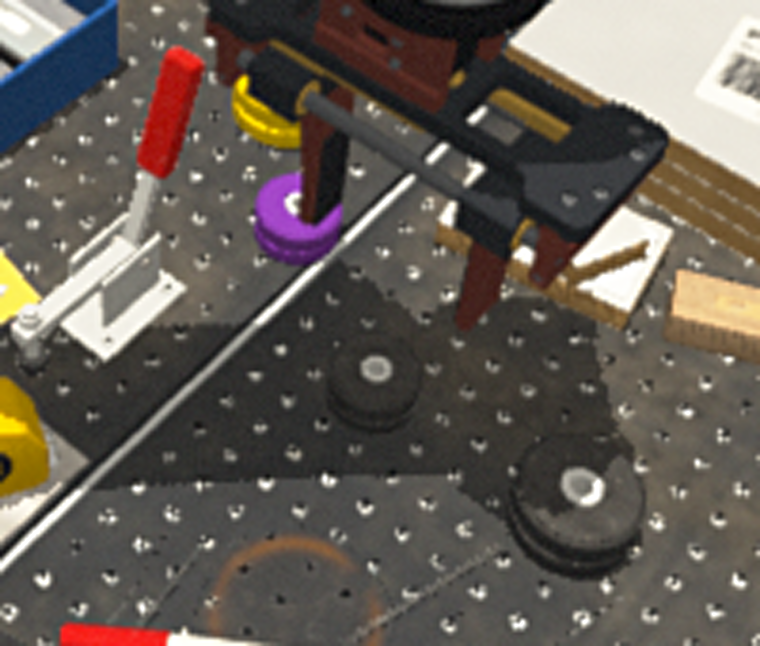

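View pics/top8.png

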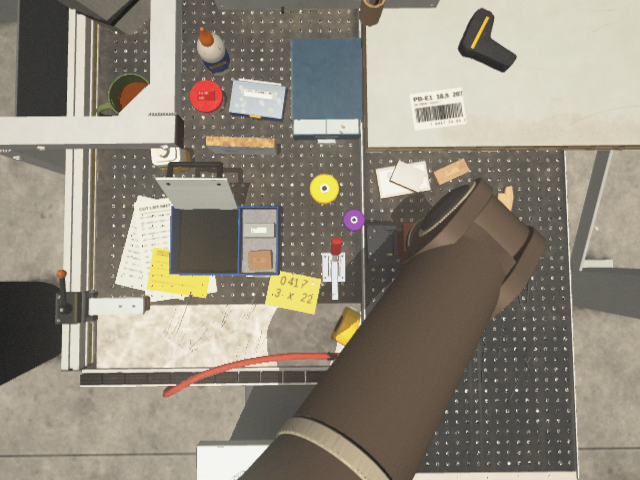

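The flap stands open. The small black wheel's hub is at scene pixel (379,317), between and below the open fingers. I'll cross-check its position.

```bash
python3 - <<'E'
from h import *
print(wz('scene',280+376/3.8,220+369/3.8,24), px('scene',(552,-257,24)))
E
```

```text
[ 552.18426358 -257.99700273   24.        ] (np.float64(378.4418506344381), np.float64(316.8543502691677))
```

Call:
drive_tool(moves=[[0,0,0,-0.1,2.5,0,0.15],[0,0,0,-0.1,5,0,0.15],[0,0,0,-0.1,7,0,0.15],[0,0,0,-0.1,8,0,0.15],[0,0,0,-0.1,8.5,0,0.15]])

```text
clock: 10.7
position: [552.2, -256.2, 23.2]
orientation: [-0.002, 0.707, -0.707, 0.001]
contact_force: [-0.0, -0.2, -0.8]
opening: 74.7
```

```bash
python3 - <<'E'
from h import *
plan(([551,-257,4],rot(-90,0)))
E
```

```text
t 10.70 p [ 552.2 -256.2   23.2] F [-0.  -0.2 -0.8] open 74.7 j [-0.1   0.7   0.65  1.84 -0.58  0.8  -0.71]
turn [0.  0.3 0.1] shift cm [0.11 1.92 0.08]
```

Call:
drive_tool(moves=[[0,0,0,0,1,0.1,0.15],[0,0,0,0,1.8,0.1,0.15],[0,0,0,0,1.9,0.1,0.3],[0,0,0,0,1.9,0.1,0.45],[0,0,0,0,1.9,0.1,0.6]], squeeze=20)

```text
clock: 11.32
position: [552.4, -257.3, 4.4]
orientation: [0.002, -0.707, 0.707, -0.001]
contact_force: [-0.3, -0.4, -0.6]
opening: 48.1
```

Call:
drive_tool(moves=[[0,0,0,0,0,0,0.8],[0,0,0,0,0,0,0.8],[0,0,0,0,0,0,0.8],[0,0,0,0,-0.5,0,0.8],[0,0,0,0,-1.5,0,0.8]])

```text
clock: 11.95
position: [552.1, -257.2, 19.7]
orientation: [-0.002, 0.707, -0.707, 0.001]
contact_force: [0.2, 0.4, -0.8]
opening: 44.6
```

```bash
python3 - <<'E'
from h import *
grab('scene','scene9'); crop('scene9',280,220,480,390,3.8,'c11')
plan()
E
```

```text
t 12.00 p [ 552.9 -257.8   21.3] F [ 1.5 -0.1  0.7] open 44.6 j [-0.09  0.71  0.65  1.83 -0.58  0.8  -0.71]
```

View pics/c11.png

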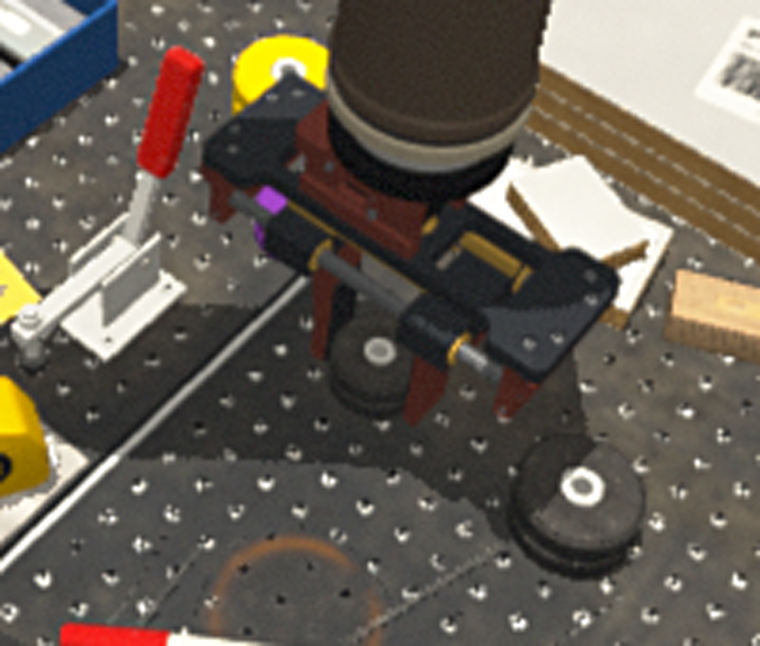

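Held at 44.6 mm and lifting clear. I'll raise it, carry it over the clamp and move above the well.

```bash
python3 - <<'E'
from h import *
plan(([552,-257,205],rot(-90)),([556,128,205],rot(-90)))
E
```

```text
t 12.00 p [ 552.9 -257.8   21.3] F [ 1.5 -0.1  0.7] open 44.6 j [-0.09  0.71  0.65  1.83 -0.58  0.8  -0.71]
turn [-0.   0.3 -0. ] shift cm [  0.08 -18.37  -0.07]
turn [-0.   0.3 -0. ] shift cm [ -0.49 -18.4  -38.57]
```

Call:
drive_tool(moves=[[0,0,0,0,-4,0,0.8],[0,0,0,0,-8,0,0.8],[0,0,0,0,-12,0,0.8],[0,0,0,0,-16,0,0.8],[0,0,0,0,-18.4,0,0.8]])

```text
clock: 12.62
position: [553.3, -258.2, 208.0]
orientation: [0.0, -0.707, 0.708, -0.003]
contact_force: [0.5, 0.8, -0.2]
opening: 44.8
```

```bash
python3 - <<'E'
from h import *
plan(([552,-257,205],rot(-90)),([556,128,205],rot(-90)))
E
```

```text
t 12.62 p [ 553.3 -258.2  208. ] F [ 0.5  0.8 -0.2] open 44.8 j [-0.21  0.49  0.81  1.69 -0.39  1.12 -0.85]
turn [-0.1  0.2 -0.2] shift cm [ 0.13  0.3  -0.12]
turn [-0.1  0.2 -0.2] shift cm [ -0.43   0.25 -38.62]
```

Call:
drive_tool(moves=[[0,0,0,0,0,-4,0.8],[0,0,0,0,0,-8.5,0.8],[0,0,0,-0.1,0,-13,0.8],[0,0,0,-0.2,0,-17.5,0.8],[0,0,0,-0.2,0,-22,0.8]])

```text
clock: 13.25
position: [554.3, -36.8, 208.3]
orientation: [-0.0, -0.707, 0.707, -0.003]
contact_force: [-0.5, -0.2, 0.5]
opening: 44.8
```

```bash
python3 - <<'E'
from h import *
plan(([556,128,180],rot(-90)))
E
```

```text
t 13.25 p [554.3 -36.8 208.3] F [-0.5 -0.2  0.5] open 44.8 j [-0.65  0.38  0.83  1.83 -0.32  1.07 -1.27]
turn [-0.   0.2 -0.2] shift cm [ -0.23   2.81 -16.48]
```

Call:
drive_tool(moves=[[0,0,0,0,0,-4,0.8],[0,0,0,-0.1,0,-8.5,0.8],[0,0,0,-0.2,0.8,-12.5,0.8],[0,0,0,-0.2,2,-15.5,0.8],[0,0,0,-0.2,2.8,-16.5,0.8]])

```text
clock: 13.88
position: [555.4, 130.2, 179.8]
orientation: [0.001, -0.707, 0.707, -0.004]
contact_force: [0.6, 0.4, -0.6]
opening: 44.6
```

```bash
python3 - <<'E'
from h import *
grab('scene','scene10'); crop('scene10',130,60,330,230,3.8,'c12')
plan(([556,128,60],rot(-90)),([556,128,20],rot(-90)),([556,128,8],rot(-90)))
E
```

```text
t 13.93 p [555.  130.2 178.9] F [-0.7  1.3 -1.5] open 44.7 j [-0.9   0.44  0.78  1.82 -0.36  1.02 -1.54]
turn [-0.1  0.4 -0.2] shift cm [-0.07 11.89  0.21]
turn [-0.1  0.4 -0.2] shift cm [-0.06 15.89  0.21]
turn [-0.1  0.4 -0.2] shift cm [-0.06 17.09  0.21]
```

View pics/c12.png

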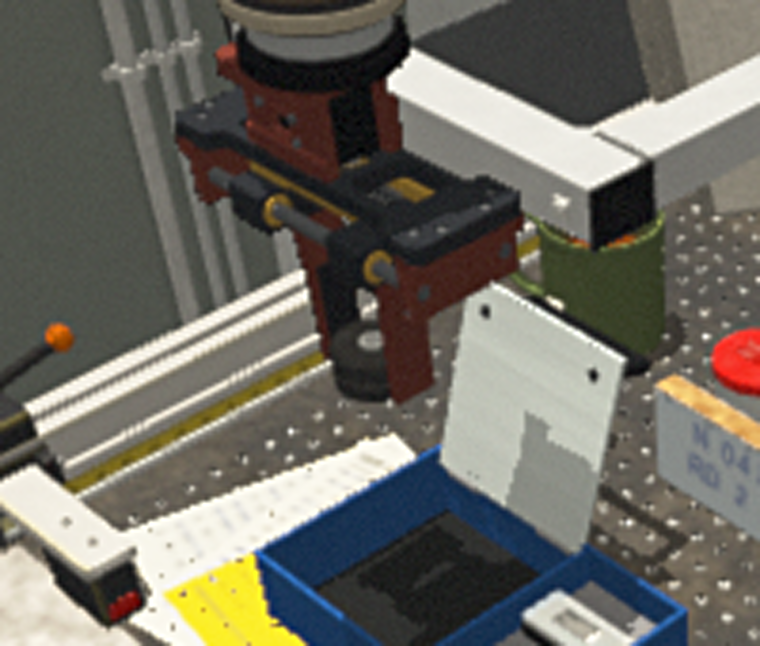

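Call:
drive_tool(moves=[[0,0,0,0,3.5,0.2,0.8],[0,0,0,0,7,0.2,0.8],[0,0,0,0,10.5,0.2,0.8],[0,0,0,0,13,0.2,0.8],[0,0,0,0,14.5,0.2,0.8]])

```text
clock: 14.55
position: [555.4, 126.2, 33.3]
orientation: [0.001, -0.706, 0.708, -0.002]
contact_force: [-0.6, 0.5, -0.7]
opening: 44.6
```

```bash
python3 - <<'E'
from h import *
plan(([555,128,8],rot(-90)))
E
```

```text
t 14.55 p [555.4 126.2  33.3] F [-0.6  0.5 -0.7] open 44.6 j [-0.77  0.63  0.64  1.93 -0.53  0.75 -1.39]
turn [-0.1  0.3 -0.1] shift cm [ 0.04  2.52 -0.18]
```

Call:
drive_tool(moves=[[0,0,0,0,1,0,0.8],[0,0,0,0,1.7,0,0.8],[0,0,0,0,2.1,0,0.8],[0,0,0,0,2.4,0,0.8],[0,0,0,0,2.4,0,0.8]])

```text
clock: 15.18
position: [555.5, 126.3, 9.4]
orientation: [0.001, -0.706, 0.708, -0.003]
contact_force: [-0.3, 0.7, -0.4]
opening: 44.6
```

```bash
python3 - <<'E'
from h import *
plan()
E
```

```text
t 15.18 p [555.5 126.3   9.4] F [-0.3  0.7 -0.4] open 44.6 j [-0.75  0.66  0.61  1.94 -0.56  0.71 -1.37]
```

Next I creep down until it touches.

Call:
drive_tool(moves=[[0,0,0,0,0.05,0,0.8],[0,0,0,0,0.1,0,0.8],[0,0,0,0,0.1,0,0.8],[0,0,0,0,0.15,0,0.8],[0,0,0,0,0.15,0,0.8]])

```text
clock: 15.8
position: [555.7, 126.4, 8.4]
orientation: [0.001, -0.707, 0.708, -0.003]
contact_force: [-1.6, -0.1, 6.4]
opening: 44.4
```

Call:
drive_tool(moves=[[0,0,0,0,0,0,0.45],[0,0,0,0,0,0,0.3],[0,0,0,0,0,0,0.3],[0,0,0,0,-0.5,0,0.3],[0,0,0,0,-2,0,0.3]])

```text
clock: 16.42
position: [555.2, 126.2, 28.6]
orientation: [0.001, -0.706, 0.708, -0.002]
contact_force: [-0.2, -0.2, -0.4]
opening: 60.8
```

Call:
drive_tool(moves=[[0,0,0,0,-3.5,0,0.3],[0,0,0,0,-7,0,0.3],[0,0,0,0,-11,0,0.3],[0,0,0,0,-15,0,0.3],[0,0,0,0,-18,0,0.3]])

```text
clock: 17.05
position: [555.2, 126.2, 211.4]
orientation: [0.0, -0.707, 0.707, -0.003]
contact_force: [-0.5, 0.7, -0.7]
opening: 61.6
```

```bash
python3 - <<'E'
from h import *
plan(([450,-150,215],rot(-90)))
E
```

```text
t 17.05 p [555.2 126.2 211.4] F [-0.5  0.7 -0.7] open 61.6 j [-0.92  0.4   0.81  1.79 -0.33  1.09 -1.56]
turn [-0.   0.2 -0.2] shift cm [10.63 -0.37 27.58]
```

Call:
drive_tool(moves=[[0,0,0,2,0,5,0.3],[0,0,0,4,0,10,0.3],[0,0,0,6,0,15,0.3],[0,0,0,8,0,20,0.3],[0,0,0,10,0,25,0.3]])

```text
clock: 17.68
position: [455.4, -125.9, 212.3]
orientation: [0.001, 0.707, -0.707, 0.003]
contact_force: [0.7, -0.7, -0.2]
opening: 61.8
```

```bash
python3 - <<'E'
from h import *
for n in('top','scene'):
    p,d=grab(n,n+'11'); flap(n,d,p)
    X=cloud(n,d); m=(d>0)&(np.hypot(X[...,0]-555.5,X[...,1]-126)<15); z=X[m]; print(m.sum(),np.percentile(z[:,2],[2,50,98]))
    if len(z)>20:
        k=np.linalg.lstsq(np.c_[z[:,:2]-[555.5,126],np.ones(len(z))],z[:,2],rcond=None)[0]; print('top plane slopes,height',k)
crop('scene11',130,90,330,260,3.8,'c13'); crop('top11',140,150,300,290,4.2,'c14')
plan()
E
```

```text
top flap n 1829 angle 1.9052391061069622 x at z=42: 628.9 zmax 162.68557469882683 x@zmax 670.8401518777699 y 66.61302302560186 191.93095962995986 res 0.8591872639006984
170 [ 7.92595492 27.5171919  30.96982217]
top plane slopes,height [-6.51758388e-03 -3.75021027e-02  2.67271607e+01]
scene flap n 9 angle 1.7593084193327342 x at z=42: 630.0 zmax 65.0528727883501 x@zmax 634.4363508349684 y 67.86327190128029 93.7375943501024 res 1.038842767252466
103 [25.19738964 28.76541497 31.13118936]
top plane slopes,height [-1.62203560e-03 -8.31429829e-03  2.86395827e+01]
t 17.77 p [ 453.7 -129.7  212.6] F [0.1 0.9 0.6] open 61.4 j [-0.63  0.2   0.95  2.01 -0.2   1.01 -1.17]
```

View pics/c13.png

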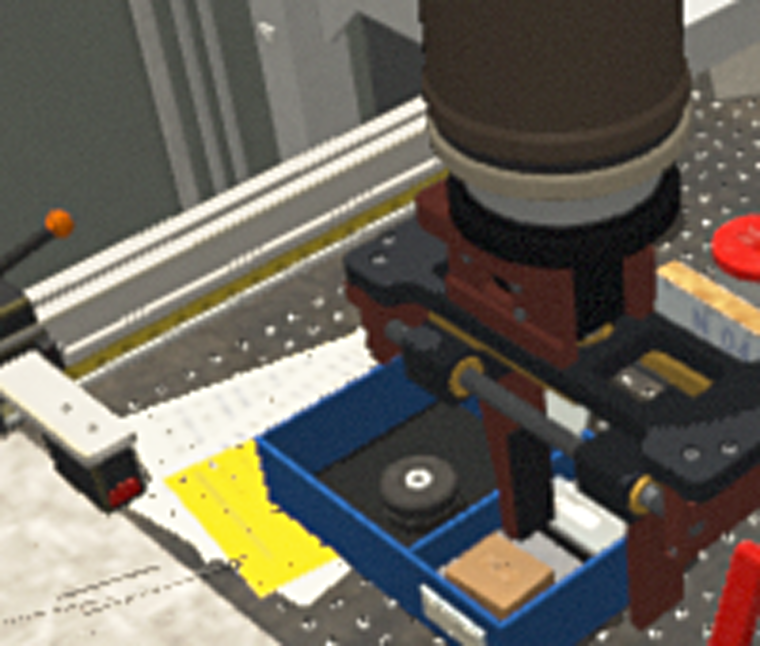

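View pics/c14.png

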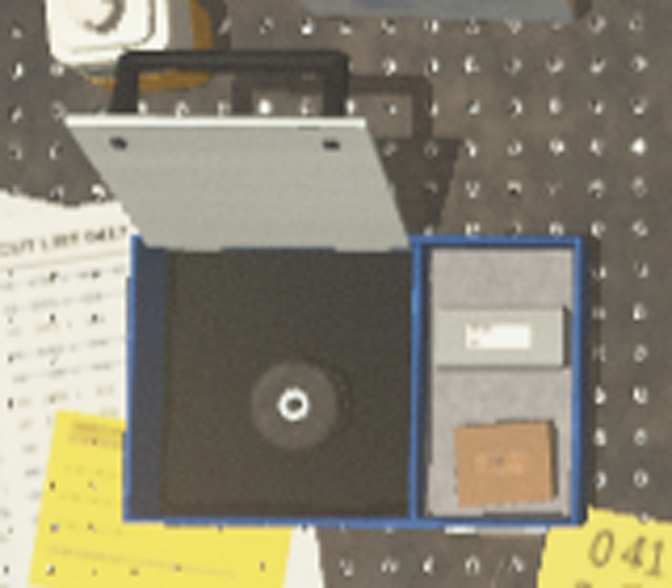

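The wheel is flat in the well: its top is at about 28 mm, which is the 4 mm floor plus 24 mm. The flap is at 1.905 in the top view; the scene camera's flap fit has only 9 points because the arm blocks its view. The arm is clear, so I'm handing the job in.

```bash
python3 -c "
from cell import robot
print(robot.close_job())"
```

```text
the job is handed in; nothing more can be done
None
```

The feed wheel is flat on the floor of the well and the flap is standing open at its stop. I handed the job in at about 17.8 s.

- **Flap:** I gripped the bar and lifted the flap to about 65°. I then let go and pushed the plate back with closed fingers until it met its stop, felt as about 24 N along x at the fingertips.
- **Wheel:** I picked the smaller of the two black wheels, which measured 44.6 mm across in the grip. I carried it over the clamp and lowered it until it touched the floor at about 6 N. Then I opened the fingers and withdrew.

**Last checks:**
- The top view gave the flap at 1.905 rad.
- The wheel's top was level, at 27–29 mm in both cameras against the 28 mm expected.
- The robot was touching nothing; its force reading was at noise level.

The scene camera's last flap angle, 1.76 rad, should be disregarded. The arm blocked its view and the fit had only 9 points; before the wheel was moved that camera read 1.898 rad with a clear view.

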